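Find the rocking canister lid and press it home

TASK

One of the four canister lids is not pressed home. Press near the edge of the lids with a fingertip, one after another, until you find the one that rocks, then push that lid down in the middle until it is fully seated and level. Do not lift or take off any lid, leave the mug, jug, sugar bowl and teaspoon where they are, and finish clear of everything.

Things in the scene. Friction and masses are not known exactly. Their poses are not given: they have to be found in the camera images.
- lid_a: Round pale wooden lid, 80 mm across, 20 mm deep, on the leftmost (+y) canister. Origin: centre of its flat top; z up. Seated lids are rigid. The loose one (any of the four) is level on a stiff stem under its middle: 1 N within 12 mm of its rim tips that side down 4 to 5 mm (about 0.18 rad); let go, it levels itself. Pressed in the middle it yields at about 9 N and goes down 5 mm to a hard stop, where it stays.
- canister_a: White round canister, the leftmost (+y) of four alike in a rough row, 68 mm across, 70 mm high to the shoulder, fixed to the worktop. Origin: centre of its underside; z up. Its lid's skirt hangs round it with 2.5 mm of play; the lid's top stands 82 to 86 mm above the worktop, differently for each, so height does not tell which lid is loose.
- lid_b: Round pale wooden lid, 80 mm across, 20 mm deep, on the second from the left canister. Origin: centre of its flat top; z up. Seated lids are rigid. The loose one (any of the four) is level on a stiff stem under its middle: 1 N within 12 mm of its rim tips that side down 4 to 5 mm (about 0.18 rad); let go, it levels itself. Pressed in the middle it yields at about 9 N and goes down 5 mm to a hard stop, where it stays.
- canister_b: White round canister, the second from the left of four alike in a rough row, 68 mm across, 70 mm high to the shoulder, fixed to the worktop. Origin: centre of its underside; z up. Its lid's skirt hangs round it with 2.5 mm of play; the lid's top stands 82 to 86 mm above the worktop, differently for each, so height does not tell which lid is loose.
- lid_c: Round pale wooden lid, 80 mm across, 20 mm deep, on the third from the left canister. Origin: centre of its flat top; z up. Seated lids are rigid. The loose one (any of the four) is level on a stiff stem under its middle: 1 N within 12 mm of its rim tips that side down 4 to 5 mm (about 0.18 rad); let go, it levels itself. Pressed in the middle it yields at about 9 N and goes down 5 mm to a hard stop, where it stays.
- canister_c: White round canister, the third from the left of four alike in a rough row, 68 mm across, 70 mm high to the shoulder, fixed to the worktop. Origin: centre of its underside; z up. Its lid's skirt hangs round it with 2.5 mm of play; the lid's top stands 82 to 86 mm above the worktop, differently for each, so height does not tell which lid is loose.
- lid_d: Round pale wooden lid, 80 mm across, 20 mm deep, on the rightmost (-y) canister. Origin: centre of its flat top; z up. Seated lids are rigid. The loose one (any of the four) is level on a stiff stem under its middle: 1 N within 12 mm of its rim tips that side down 4 to 5 mm (about 0.18 rad); let go, it levels itself. Pressed in the middle it yields at about 9 N and goes down 5 mm to a hard stop, where it stays.
- canister_d: White round canister, the rightmost (-y) of four alike in a rough row, 68 mm across, 70 mm high to the shoulder, fixed to the worktop. Origin: centre of its underside; z up. Its lid's skirt hangs round it with 2.5 mm of play; the lid's top stands 82 to 86 mm above the worktop, differently for each, so height does not tell which lid is loose.
- mug: Teal mug, 68x99x73 mm, loose. Bystander. Origin: centre of its underside.
- jug: Small brown jug, 62x90x93 mm, loose. Bystander. Origin: centre of its underside.
- sugar_bowl: Beige lidded sugar bowl, 68 mm across, 70 mm high, loose. Bystander. Origin: centre of its underside.
- tea_spoon: Steel teaspoon, 130x26x11 mm, lying loose in front of the canisters. Bystander. Origin: centre of its underside, x along it.
Not all that is in view belongs to the job. Leave any blue or red look-alike of the canister_c alone.

How it is judged (in metres and radians):
On the way:
1. a fingertip presses the edge of the loose lid so that it rocks (tilts more than 0.05 rad) (((angle between lid_a's own z axis and vertical above 0.05 rad and contact force between the fingers and lid_a above 0.3 N) or (angle between lid_b's own z axis and vertical above 0.05 rad and contact force between the fingers and lid_b above 0.3 N) or (angle between lid_c's own z axis and vertical above 0.05 rad and contact force between the fingers and lid_c above 0.3 N) or (angle between lid_d's own z axis and vertical above 0.05 rad and contact force between the fingers and lid_d above 0.3 N))), for 0.1 s.
At the end, for the whole second after the job is handed in: The loose lid has gone down onto its seat (more than 3.6 mm of its 5 mm) and stays there, all four lids lie level (within 0.025 rad), centred on their canisters (within 4 mm) and at rest (distance of any of lid_a, lid_b, lid_c, lid_d from where it was at the start of the episode above 0.0036 m and angle between each of lid_a, lid_b, lid_c, lid_d's own z axis and vertical below 0.025 rad and horizontal distance between lid_a and canister_a below 0.004 m and horizontal distance between lid_b and canister_b below 0.004 m and horizontal distance between lid_c and canister_c below 0.004 m and horizontal distance between lid_d and canister_d below 0.004 m and linear speed of each of lid_a, lid_b, lid_c, lid_d below 0.01 m/s); the robot touches nothing.
It fails at once if a lid is lifted, carried or knocked off its canister (distance of any of lid_a, lid_b, lid_c, lid_d from where it was at the start of the episode above 0.016 m or angle between any of lid_a, lid_b, lid_c, lid_d's own z axis and vertical above 0.35 rad).
It fails at once if the mug, jug, sugar bowl or teaspoon is moved more than 15 mm (distance of any of mug, jug, sugar_bowl, tea_spoon from where it was at the start of the episode above 0.015 m).
It also fails if it takes over 48 s, if anything falls off the work surface, if the arm or the gripper's body presses on something with over 40 N, if the wrist force passes 120 N, or if a joint passes its speed limit or range.

ROBOT

A 6-joint arm with a two-finger parallel gripper is mounted at the origin on a cart in front of the work surface, level with it; the furniture and walls round the work are solid. World frame = base frame: x ahead of the robot, y to its left, z up, the work surface at z = 0. Lengths are in m, angles in degrees, forces in N, time in s.
With the tool pointing down it reaches from about 0.375 to 0.9 m from the base axis. Payload 3.1 kg.
Tool frame: the origin (TCP) lies between the finger pads; the fingertips stand 11 mm ahead of it and the grasp point (between the pads) lies 8 mm behind it; x points along the fingers, y is the direction in which the jaws open and shut, and the axes are right-handed (so a half turn about x gives the same grasp; the last joint's range is limited). The gripper opens to 87 mm and grips with 3 to 60 N. Pads are 19 mm wide; open, the fingers measure 117 mm over their backs; the gripper's body (75 mm by 190 mm) begins 51 mm behind the grasp point.
Start: joints at [62.023, 30.224, 82.088, -0, 67.689, -10.227], TCP at [0.191, 0.595, 0.198] pointing down, gripper open.
Joint ranges: [-176.69, 176.69], [-43.24, 126.21], [12.49, 139.97], [-82, 262], [0, 151.66], [-163.58, 163.58]. Speed limits (degrees/s): [159.86, 159.86, 180, 180, 180, 180].

INTERFACE

Orientations are given as a 3x3 rotation matrix whose columns are the frame's x, y, z axes.
In Python, from rig import bot gives the robot as it stands.
- The arm moves only by the shell command python3 -m inch 'ROWS' [OPENING]. ROWS is a JSON object of lists of equal length, an entry for each row: "dp": the shift along the tool's x, y, z in mm, a list of three; "yaw": the turn about the tool's x in degrees. In form: {"dp": [[tx, ty, tz], ...], "yaw": [yaw, ...]}. A call has 1 to 20 rows; each row shifts and turns the commanded pose from where the row before left it, along the tool's axes as they then stand; what a row does not reach is not made up. A row lasts 1/12 s, in which the tool goes at most 41.7 mm and 7.16 degrees, less where a joint would pass 70% of its speed; a pose out of reach is approached as far as the arm can. A call is refused whole if a number of a shift passes 41.7 or a number of a turn 7.16, either way. A call with a gripper value outside its range is refused whole. OPENING is the finger opening in mm, from 0 to 87, set as the call begins (- or left out, the last holds). The fingers move at their own pace and stop on an object; the grip force is fixed at half the most. Time passes only in rows, so rows that do not move let the fingers close. It gives the time, the measured TCP pose, the force and the opening at its end, in the units of the state.
- bot.read_state(): the state, without advancing time (a new reading comes with each control period).
- bot.capture(name): name is "scene" or "top" or "wrist"; returns a dict with "color" (420x560x3 uint8, red, green, blue), "intrinsics" (3x3 intrinsics, pixels), "k1" (the pictures are not rectified: a ray, as slopes to the right and down, at radius r is drawn at 1 + k1 r^2 times it, then the intrinsics apply), "pose" (4x4, takes a point from camera to world coordinates). Camera axes: x right, y down, z forward; pixel columns grow to the right and rows downward; lengths in m; the calibration is good to about 2 mm. A picture is of the moment at which its call begins. There is no depth.
- bot.hand_in(): hands the job in, once; it reports no verdict.
The state is a dict: "time_s": time; "joint_positions": joint angles; "qvel": joint speeds; "tau": joint torques, N m; "position": TCP position; "tcp_rot": TCP orientation; "force": force on the tool from outside, world axes, zero at the start; "moment": the same for the moment, N m; "opening": opening from 0.0 (shut) to 1.0 (fully open).
Only numpy, scipy, OpenCV 4.12 (cv2) and the standard library are available. Lean on these libraries where they do the work, as an engineer would, in place of code of your own. Each camera call takes 0.05 s, during which the arm holds its last target.

## Working session

There is one attempt and no reset: what is moved stays moved. The work goes in short steps, Python scripts to look and compute and a shell command to move; the robot and the scene stay as the last step left them, time stands still between calls to the robot, and variables do not carry over. Pictures are saved under pics/ and viewed, and the job is handed in when it is done.

```bash
ls; mkdir -p pics; python3 - <<'E'
from rig import bot
import cv2
s=bot.read_state()
for k in s: print(k,s[k])
for n in ["scene","top","wrist"]:
    c=bot.capture(n); cv2.imwrite(f"pics/{n}0.png",c["color"][:,:,::-1])
    print(n,c["intrinsics"],c["k1"],c["pose"])
E
```

```text
pics
time_s 0.0
joint_positions [ 6.20246400e+01  3.02773753e+01  8.21596449e+01  2.08138269e-04
  6.76892569e+01 -1.02270889e+01]
qvel [ 0.02932365 -0.1238235   0.00132525 -0.05197081  0.069582   -0.07226784]
tau [-1.17540923e-03 -4.40052545e+01 -1.76586431e+01  6.31208997e-02
  5.82629757e-02 -1.56491142e-04]
position [0.19010208 0.59453105 0.19737068]
tcp_rot [[-1.03682238e-03  3.04835753e-01  9.52404373e-01]
 [-1.94483960e-03  9.52402469e-01 -3.04837260e-01]
 [-9.99997571e-01 -2.16833583e-03 -3.94615554e-04]]
force [-0.2028757   0.18504013  1.02585491]
moment [0.02613323 0.01842801 0.05343375]
opening 1.0003265070786838
scene [[482.83076764   0.         275.74182898]
 [  0.         482.83076764 212.83535095]
 [  0.           0.           1.        ]] 0.002891432738273808 [[ 0.83818184 -0.36771284  0.40278837  0.03099424]
 [-0.54538493 -0.56855933  0.61586976 -0.74478808]
 [ 0.00254586 -0.73588556 -0.67710115  0.91949196]
 [ 0.          0.          0.          1.        ]]
top [[503.65491266   0.         277.80468345]
 [  0.         503.65491266 204.892635  ]
 [  0.           0.           1.        ]] 0.0519582495011597 [[-0.00766888 -0.99266032  0.12069252  0.36404544]
 [-0.99961536  0.01082697  0.02553244 -0.01065966]
 [-0.02665177 -0.12045029 -0.99236153  1.36628085]
 [ 0.          0.          0.          1.        ]]
wrist [[320.30953122   0.         279.97792485]
 [  0.         320.30953122 214.46252605]
 [  0.           0.           1.        ]] -0.03603950666702779 [[ 0.303806    0.90741438  0.29034643  0.10979342]
 [ 0.95273269 -0.28886609 -0.09411055  0.62059216]
 [-0.00152603  0.30521389 -0.9522826   0.38328545]
 [ 0.          0.          0.          1.        ]]
```

View pics/scene0.png

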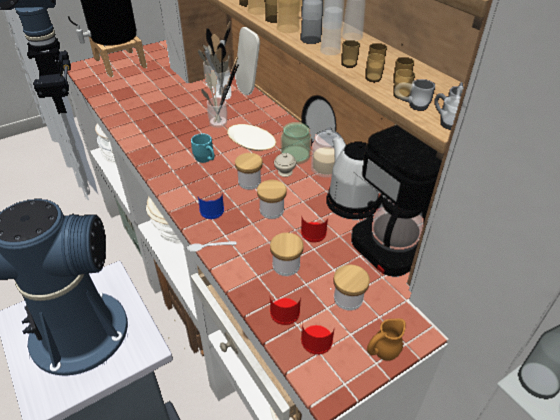

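View pics/top0.png

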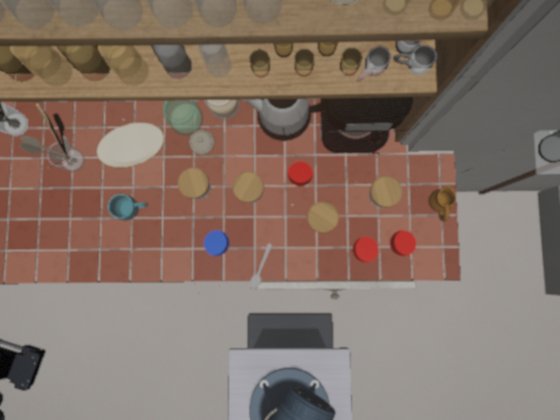

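```bash
python3 - <<'E'
import cv2
i=cv2.imread('pics/top0.png'); cv2.imwrite('pics/top0z.png',cv2.resize(i[60:260,100:460],None,fx=2.2,fy=2.2,interpolation=cv2.INTER_CUBIC))
E
```

```text
(no output)
```

View pics/top0z.png

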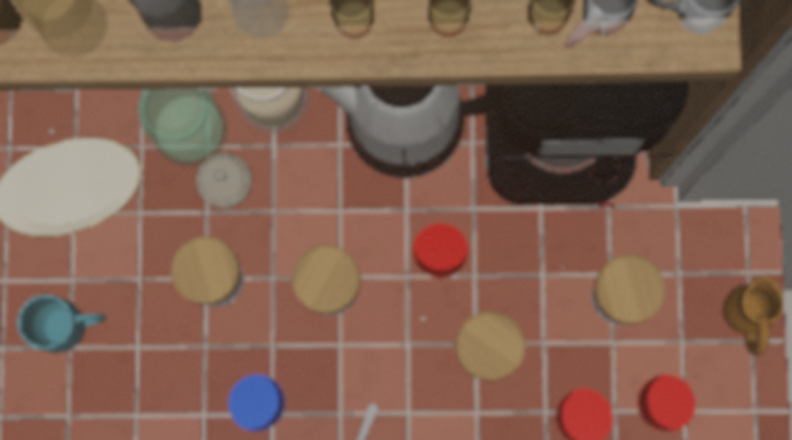

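The lids, numbered from the left in the top view, are at about (193,183), (248,187), (323,217) and (386,191). The red and blue ones are decoys. The jug is to the right of d, and the sugar bowl is behind a.

```bash
cat > h.py <<'E'
import numpy as np
from rig import bot
def ray(c,u,v):
    K=c["intrinsics"];k=c["k1"]
    d=np.array([(u-K[0,2])/K[0,0],(v-K[1,2])/K[1,1]]);s=d.copy()
    for _ in range(20): s=d/(1+k*(s@s))
    P=np.array(c["pose"]); return P[:3,3],P[:3,:3]@np.array([*s,1])
def atz(c,u,v,z):
    o,d=ray(c,u,v); return o+d*(z-o[2])/d[2]
def proj(c,p):
    P=np.array(c["pose"]);K=c["intrinsics"];q=P[:3,:3].T@(np.array(p)-P[:3,3]);s=q[:2]/q[2];s=s*(1+c["k1"]*(s@s));return K[0,0]*s[0]+K[0,2],K[1,1]*s[1]+K[1,2]
def circ(x,y,z,r): return [(x+r*np.cos(a),y+r*np.sin(a),z) for a in np.linspace(0,2*np.pi,60)]
E
python3 - <<'E'
from h import *
import cv2
t=bot.capture("top"); s=bot.capture("scene")
im=t["color"][:,:,::-1].copy(); ims=s["color"][:,:,::-1].copy()
im=cv2.resize(im,None,fx=4,fy=4,interpolation=cv2.INTER_CUBIC); ims=cv2.resize(ims,None,fx=4,fy=4,interpolation=cv2.INTER_CUBIC)
for n,(u,v) in dict(a=(205,270),b=(326,279),c=(490,346),d=(630,289)).items():
    p=atz(t,100+u/2.2,60+v/2.2,.084); print(n,p)
    for c,I in ((t,im),(s,ims)):
        pts=np.array([[(q+.5)*4-.5 for q in proj(c,x)] for x in circ(*p,.04)]).astype(int)
        cv2.polylines(I,[pts],True,(255,0,0),1)
cv2.imwrite("pics/o1.png",im[550:1000,650:1700][:, :1050][::1, ::1] if 0 else cv2.resize(im[560:1000,680:1680],(800,352)))
cv2.imwrite("pics/o2.png",ims[560:1260,880:1540][:600])
cv2.imwrite("pics/o3.png",ims[800:1260,880:1540])
print('shelf edge u=250', ray(t,250,98)); 
print("jug",atz(t,445,200,.09),"sugar",atz(t,201,142,.06),"spoonends",atz(t,269,246,0),atz(t,255,286,0),"mug",atz(t,123,208,.07))
print("force",bot.read_state()["force"])
E
```

```text
a [0.58014778 0.24087411 0.084     ]
b [0.56780939 0.09842843 0.084     ]
c [ 0.48693959 -0.09204217  0.084     ]
d [ 0.55176492 -0.25515468  0.084     ]
shelf edge u=250 (array([ 0.36404544, -0.01065966,  1.36628085]), array([ 0.33126847,  0.07828801, -0.96539362]))
jug [ 0.52709065 -0.3993384   0.09      ] sugar [0.69362633 0.22597445 0.06      ] spoonends [0.41838003 0.04919552 0.        ] [0.31187668 0.08732193 0.        ] mug [0.51795358 0.42543491 0.07      ]
force [-0.03206411  0.20036348 -0.0926473 ]
```

View pics/o1.png

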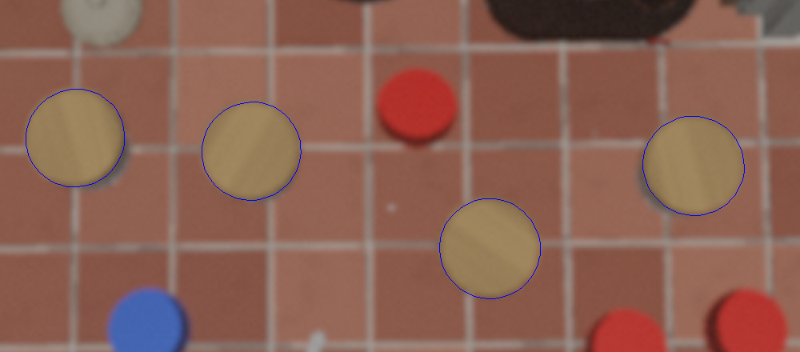

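View pics/o2.png

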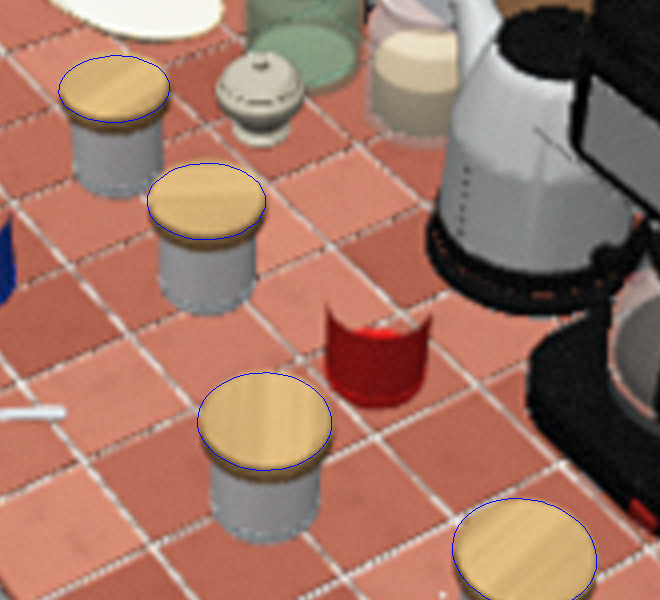

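```bash
python3 -m inch '{"dp": [[0,-8,17],[0,-16.8,34],[0,-16.8,34],[0,-16.8,34],[0,-16.8,34],[0,-16.8,34],[0,-16.8,34],[0,-16.8,34],[0,-16.8,34],[0,-16.8,34],[0,-16.8,34],[0,-16.8,34],[10,-16.8,34],[20,-16.8,34],[20,-8,18],[20,0,0],[8,0,0],[0,0,0]], "yaw": [0,0,0,0,0,0,0,0,0,0,0,0,0,0,0,0,0,0]}' 0; python3 - <<'E'
from h import *
import cv2
s=bot.read_state(); print(s["position"],s["force"],s["tcp_rot"])
for n in ("wrist","scene"): 
    c=bot.capture(n); I=c["color"][:,:,::-1]; cv2.imwrite(f"pics/{n}1.png",I)
E
```

```text
time_s: 1.75
position: [0.5704, 0.2267, 0.1184]
tcp_rot: [[-0.006, 0.306, 0.952], [-0.001, 0.952, -0.306], [-1.0, -0.003, -0.005]]
force: [-0.0, 1.4, 0.6]
opening: 0.005
[0.57042692 0.22666051 0.1183849 ] [-0.0041819   1.42831262  0.60063806] [[-6.05411066e-03  3.05567596e-01  9.52151139e-01]
 [-9.71210412e-04  9.52166343e-01 -3.05578651e-01]
 [-9.99981202e-01 -2.77474607e-03 -5.46774997e-03]]
```

View pics/wrist1.png

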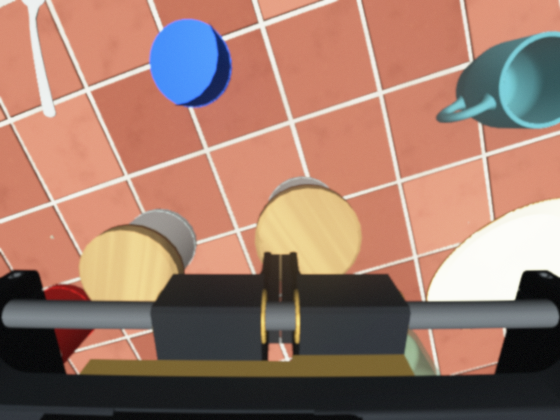

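View pics/scene1.png

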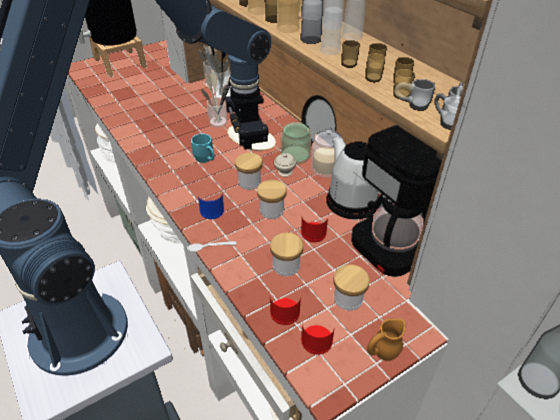

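```bash
python3 -m inch '{"dp": [[0,8,-14],[0,8,-15],[0,0,0],[0,0,0]], "yaw": [0,0,0,0]}'; python3 - <<'E'
from h import *
import cv2
s=bot.read_state(); p=s["position"]+.011*s["tcp_rot"][:,0];print(s["position"],p,s["force"])
w=bot.capture("wrist");cv2.imwrite("pics/w2.png",cv2.resize(w["color"][150:330,180:420,::-1],None,fx=3,fy=3,interpolation=cv2.INTER_CUBIC))
sc=bot.capture("scene");u,v=proj(sc,p);print(u,v,proj(w,p))
I=cv2.resize(sc["color"][:,:,::-1],None,fx=4,fy=4,interpolation=cv2.INTER_CUBIC);cv2.imwrite("pics/s2.png",I[400:900,800:1300])
E
```

```text
time_s: 2.18
position: [0.5484, 0.2533, 0.1219]
tcp_rot: [[0.001, 0.301, 0.953], [0.0, 0.953, -0.301], [-1.0, 0.0, 0.001]]
force: [0.7, -0.2, 0.6]
opening: 0.003
[0.54835612 0.25329947 0.12191076] [0.54836508 0.25330107 0.11091077] [ 0.65285168 -0.18636985  0.57845112]
236.01932079535462 155.51765812254288 (np.float64(279.9127357351649), np.float64(245.0390607482014))
```

View pics/w2.png

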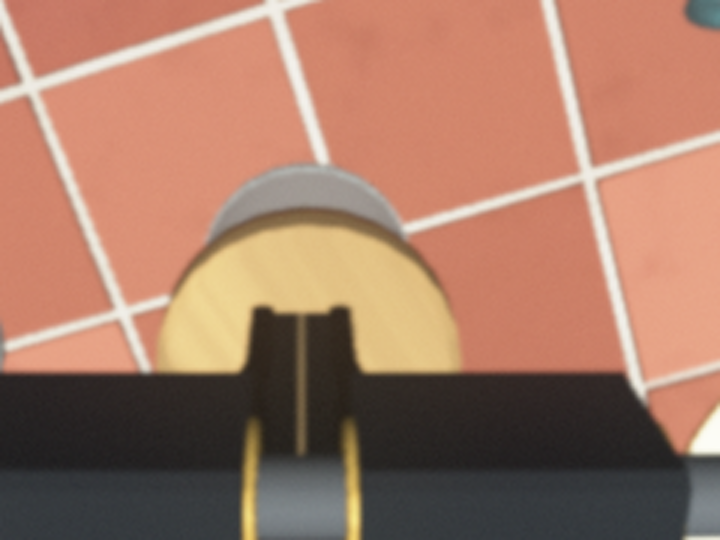

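View pics/s2.png

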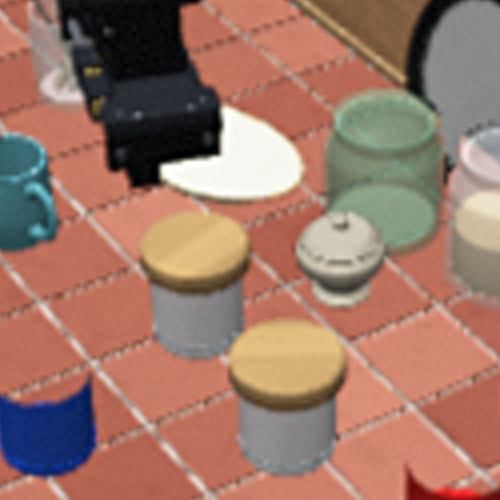

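```bash
python3 - <<'E'
from h import *
import cv2
w=bot.capture("wrist");s=bot.capture("scene");t=bot.capture("top")
def tri(a,b):
    (o1,d1),(o2,d2)=a,b
    A=np.c_[d1,-d2];x=np.linalg.lstsq(A,o2-o1,rcond=None)[0]
    return o1+d1*x[0],o2+d2*x[1]
print(tri(ray(w,280,253.5),ray(s,236.2,145.2)))
st=bot.read_state();print(st["position"],st["time_s"],st["force"])
for f in (0,.02,.04,.06,.08): 
    q=st["position"]+np.array([0,0,f]); print(f,proj(s,q),proj(t,q))
cv2.imwrite("pics/t3.png",cv2.resize(t["color"][60:260,100:300,::-1],None,fx=3,fy=3,interpolation=cv2.INTER_CUBIC))
cv2.imwrite("pics/s3.png",cv2.resize(s["color"][80:220,180:320,::-1],None,fx=4,fy=4,interpolation=cv2.INTER_CUBIC))
E
```

```text
(array([0.54224006, 0.25466136, 0.14113595]), array([0.55100764, 0.2532474 , 0.14520172]))
[0.5502482  0.25134962 0.12119026] 2.4333 [ 0.92043345 -0.25468156  0.28287291]
0 (np.float64(236.74880485531264), np.float64(152.67439367768836)) (np.float64(185.99093641579339), np.float64(192.1159298446621))
0.02 (np.float64(236.37539448463298), np.float64(146.80450978726134)) (np.float64(184.30459808048025), np.float64(190.93492210564605))
0.04 (np.float64(235.99437217272194), np.float64(140.81545736429464)) (np.float64(182.5632006302983), np.float64(189.715446636229))
0.06 (np.float64(235.60550172577044), np.float64(134.7035536785554)) (np.float64(180.7639929444165), np.float64(188.4555858930871))
0.08 (np.float64(235.20853703251748), np.float64(128.46496198140807)) (np.float64(178.90403684356028), np.float64(187.15329225564858))
```

View pics/t3.png

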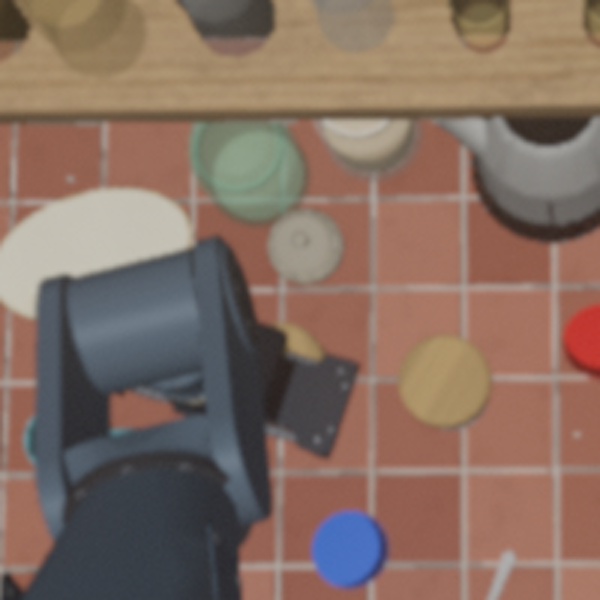

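View pics/s3.png

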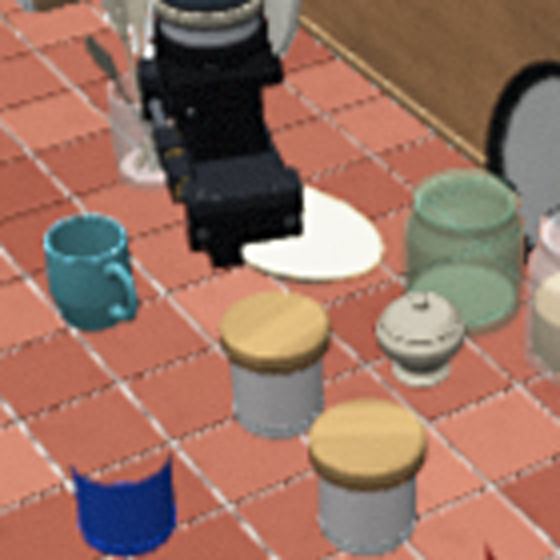

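```bash
python3 -m inch '{"dp": [[10,0,0],[10,0,0],[0,0,0],[0,0,0],[0,0,0]], "yaw": [0,0,0,0,0]}';python3 -m inch '{"dp": [[2,0,0],[2,0,0],[0,0,0],[0,0,0]], "yaw": [0,0,0,0]}'; python3 -m inch '{"dp": [[1,0,0],[1,0,0],[1,0,0],[0,0,0]], "yaw": [0,0,0,0]}'
```

```text
time_s: 2.85
position: [0.5497, 0.2512, 0.1003]
tcp_rot: [[-0.001, 0.305, 0.952], [-0.0, 0.952, -0.305], [-1.0, -0.001, -0.001]]
force: [-0.7, 0.3, -0.1]
opening: 0.005
time_s: 3.18
position: [0.5498, 0.2514, 0.0969]
tcp_rot: [[-0.0, 0.305, 0.952], [0.0, 0.952, -0.305], [-1.0, -0.0, -0.0]]
force: [0.3, -0.6, 1.1]
opening: 0.002
time_s: 3.52
position: [0.5497, 0.2514, 0.0937]
tcp_rot: [[-0.0, 0.305, 0.952], [-0.0, 0.952, -0.305], [-1.0, -0.0, -0.0]]
force: [-0.8, 0.2, -0.2]
opening: 0.009
```

```bash
python3 -m inch '{"dp": [[1,0,0],[1,0,0],[1,0,0],[0,0,0]], "yaw": [0,0,0,0]}';  python3 - <<'E'
from h import *
import cv2
st=bot.read_state();print(st["position"],st["time_s"],st["force"])
w=bot.capture("wrist");s=bot.capture("scene")
cv2.imwrite("pics/w4.png",cv2.resize(w["color"][150:330,180:420,::-1],None,fx=3,fy=3,interpolation=cv2.INTER_CUBIC))
cv2.imwrite("pics/s4.png",cv2.resize(s["color"][100:220,180:320,::-1],None,fx=5,fy=5,interpolation=cv2.INTER_CUBIC))
E
```

```text
time_s: 3.85
position: [0.5497, 0.2513, 0.0906]
tcp_rot: [[-0.0, 0.305, 0.952], [-0.0, 0.952, -0.305], [-1.0, -0.0, -0.0]]
force: [-0.2, -0.2, -0.4]
opening: 0.007
[0.54965482 0.25134356 0.09064941] 3.85 [-0.22781707 -0.15226208 -0.41227848]
```

View pics/w4.png

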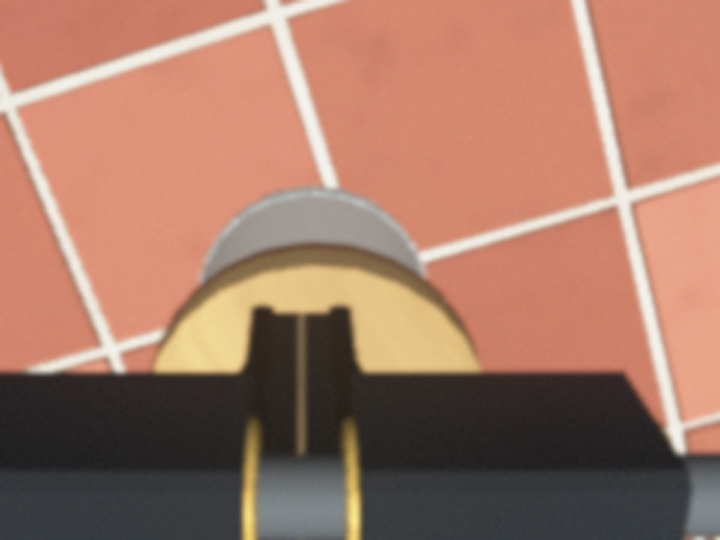

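View pics/s4.png

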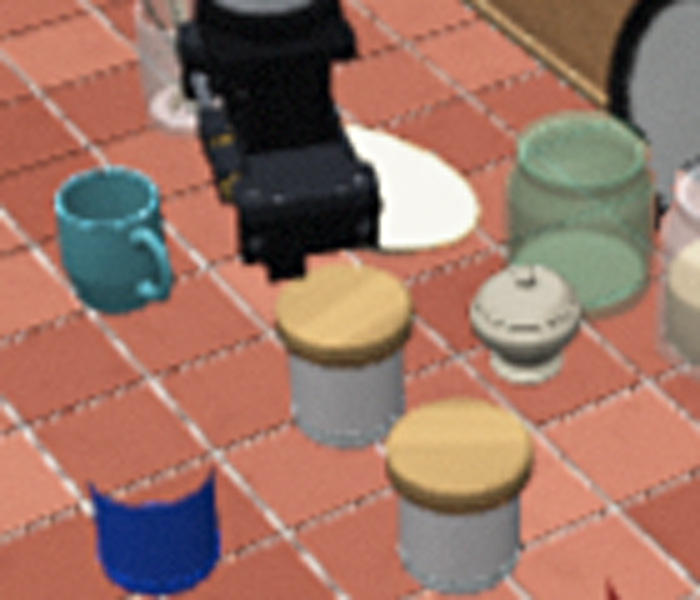

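```bash
python3 -m inch '{"dp": [[1.5,0,0],[1.5,0,0],[0,0,0]], "yaw": [0,0,0]}'; python3 -m inch '{"dp": [[1.5,0,0],[1.5,0,0],[0,0,0]], "yaw": [0,0,0]}'; python3 - <<'E'
from h import *
import cv2
st=bot.read_state();print(st["position"],st["time_s"],st["force"],st["moment"])
w=bot.capture("wrist");s=bot.capture("scene")
cv2.imwrite("pics/w5.png",cv2.resize(w["color"][150:330,180:420,::-1],None,fx=3,fy=3,interpolation=cv2.INTER_CUBIC))
cv2.imwrite("pics/s5.png",cv2.resize(s["color"][120:200,200:300,::-1],None,fx=7,fy=7,interpolation=cv2.INTER_CUBIC))
E
```

```text
time_s: 4.2
position: [0.5496, 0.2513, 0.0876]
tcp_rot: [[-0.001, 0.305, 0.952], [-0.0, 0.952, -0.305], [-1.0, -0.0, -0.0]]
force: [0.2, -0.4, 1.2]
opening: 0.005
time_s: 4.45
position: [0.5496, 0.2513, 0.0846]
tcp_rot: [[-0.001, 0.305, 0.952], [-0.0, 0.952, -0.305], [-1.0, -0.0, -0.001]]
force: [0.1, 0.2, 0.3]
opening: 0.005
[0.54958312 0.25131499 0.08455867] 4.45 [0.14652742 0.19550557 0.2934087 ] [-0.01413964  0.04583498  0.02710733]
```

View pics/s5.png

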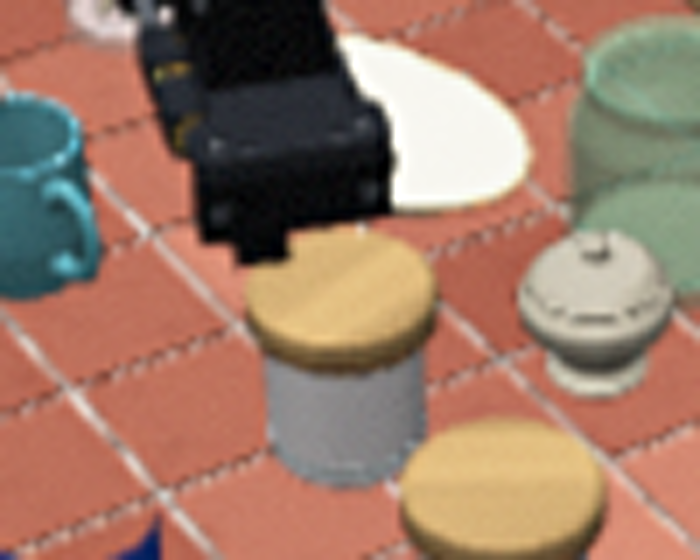

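```bash
python3 -m inch '{"dp": [[4,0,0],[4,0,0],[4,0,0],[0,0,0]], "yaw": [0,0,0,0]}'; python3 -m inch '{"dp": [[1,0,0],[1,0,0],[0,0,0]], "yaw": [0,0,0]}' | grep -v rot;  python3 -m inch '{"dp": [[1,0,0],[1,0,0],[0,0,0]], "yaw": [0,0,0]}'| grep -v rot; python3 - <<'E'
from h import *
import cv2
s=bot.capture("scene")
cv2.imwrite("pics/s6.png",cv2.resize(s["color"][120:200,200:300,::-1],None,fx=7,fy=7,interpolation=cv2.INTER_CUBIC))
E
```

```text
time_s: 4.88
position: [0.549, 0.2512, 0.0718]
tcp_rot: [[-0.002, 0.305, 0.952], [-0.001, 0.952, -0.305], [-1.0, -0.001, -0.002]]
force: [-0.0, -0.8, -0.8]
opening: 0.01
time_s: 5.13
position: [0.5498, 0.2514, 0.0707]
force: [-0.4, -0.1, 0.0]
opening: 0.004
time_s: 5.38
position: [0.5498, 0.2514, 0.0688]
force: [-0.3, -0.1, 0.1]
opening: 0.006
```

View pics/s6.png

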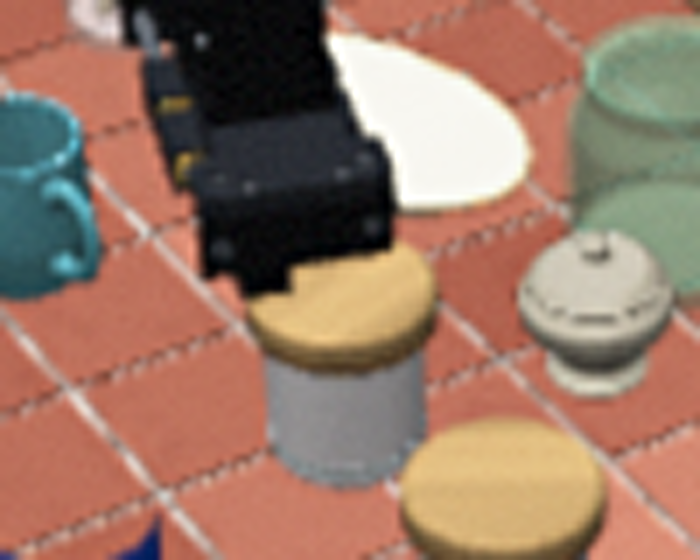

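```bash
for i in 1; do python3 -m inch '{"dp": [[1,0,0],[1,0,0],[0,0,0]], "yaw": [0,0,0]}'| grep -v rot;  python3 -m inch '{"dp": [[1,0,0],[0,0,0]], "yaw": [0,0]}'| grep -v rot; python3 -m inch '{"dp": [[1,0,0],[0,0,0]], "yaw": [0,0]}'| grep -v rot; python3 -m inch '{"dp": [[1,0,0],[0,0,0]], "yaw": [0,0]}'| grep -v rot; done
```

```text
time_s: 5.68
position: [0.5497, 0.2513, 0.0667]
force: [-1.3, -0.1, 0.2]
opening: 0.002
time_s: 5.85
position: [0.5497, 0.2513, 0.0657]
force: [-0.5, 0.5, -0.5]
opening: 0.001
time_s: 6.02
position: [0.5497, 0.2513, 0.0647]
force: [-0.4, -0.2, -1.2]
opening: 0.007
time_s: 6.18
position: [0.5497, 0.2514, 0.0638]
force: [0.5, 0.2, -0.3]
opening: 0.008
```

```bash
python3 -m inch '{"dp": [[1,0,0],[1,0,0],[0,0,0]], "yaw": [0,0,0]}'| grep -v rot;  python3 - <<'E'
from h import *
import cv2
s=bot.capture("scene");w=bot.capture("wrist")
a=cv2.resize(s["color"][125:185,215:285,::-1],None,fx=6,fy=6,interpolation=cv2.INTER_CUBIC)
b=cv2.resize(w["color"][180:300,210:350,::-1],(a.shape[1],360),interpolation=cv2.INTER_CUBIC)
cv2.imwrite("pics/s7.png",np.vstack([a]) if 0 else np.hstack([a,b])[:,:800])
E
```

```text
time_s: 6.43
position: [0.55, 0.2514, 0.0622]
force: [-0.7, -0.4, 2.0]
opening: 0.003
```

View pics/s7.png

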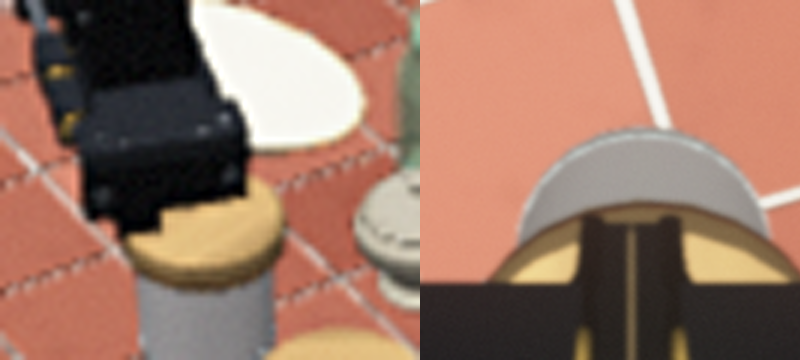

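```bash
python3 -m inch '{"dp": [[1,0,0],[0,0,0]], "yaw": [0,0]}'| grep -v rot;python3 -m inch '{"dp": [[1,0,0],[0,0,0]], "yaw": [0,0]}'| grep -v rot;  python3 -m inch '{"dp": [[0,0,0]], "yaw": [0]}'| grep -v rot
```

```text
time_s: 6.7
position: [0.55, 0.2514, 0.0621]
force: [-2.4, -0.5, 9.0]
opening: 0.004
time_s: 6.87
position: [0.55, 0.2515, 0.0621]
force: [-4.2, -1.4, 14.4]
opening: 0.006
time_s: 6.95
position: [0.55, 0.2515, 0.0621]
force: [-4.1, -1.5, 13.9]
opening: 0.007
```

```bash
python3 -m inch '{"dp": [[-12,0,0],[-20,0,0],[0,-17,4],[0,-35,8],[0,-35,8],[0,-35,8],[0,-17.5,4],[0,0,0],[8,0,0],[8,0,0],[6,0,0],[0,0,0],[0,0,0]], "yaw": [0,0,0,0,0,0,0,0,0,0,0,0,0]}'| grep -v rot;  python3 - <<'E'
from h import *
import cv2
s=bot.capture("scene");w=bot.capture("wrist")
a=cv2.resize(s["color"][145:225,225:305,::-1],None,fx=5,fy=5,interpolation=cv2.INTER_CUBIC)
b=cv2.resize(w["color"][180:300,210:350,::-1],None,fx=3,fy=400/120,interpolation=cv2.INTER_CUBIC)
cv2.imwrite("pics/b1.png",np.hstack([a,b])[:,:800])
E
```

```text
time_s: 8.03
position: [0.5371, 0.1099, 0.069]
force: [-0.3, 1.1, 0.1]
opening: 0.006
```

View pics/b1.png

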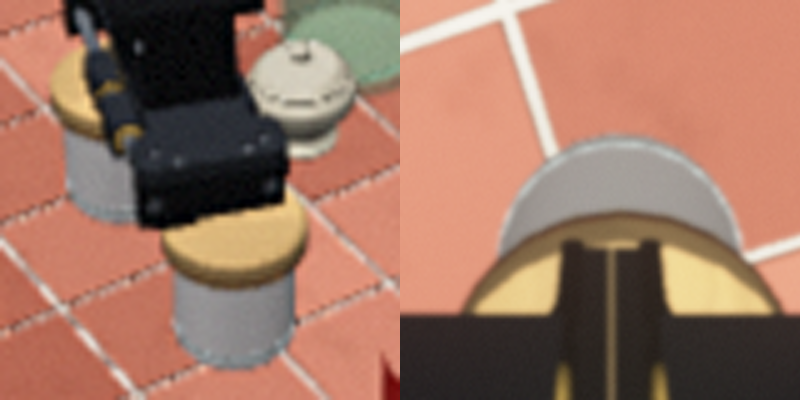

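```bash
python3 -m inch '{"dp": [[1,0,0],[1,0,0],[0,0,0]], "yaw": [0,0,0]}'| grep -v rot;python3 -m inch '{"dp": [[1,0,0],[0,0,0]], "yaw": [0,0]}'| grep -v rot;  python3 -m inch '{"dp": [[1,0,0],[0,0,0]], "yaw": [0,0]}'| grep -v rot;python3 -m inch '{"dp": [[1,0,0],[0,0,0]], "yaw": [0,0]}'| grep -v rot;python3 -m inch '{"dp": [[1,0,0],[0,0,0]], "yaw": [0,0]}'| grep -v rot
```

```text
time_s: 8.38
position: [0.5378, 0.1089, 0.0679]
force: [-0.2, 0.9, -0.6]
opening: 0.008
time_s: 8.55
position: [0.5378, 0.1087, 0.0669]
force: [0.6, -0.5, -0.2]
opening: 0.004
time_s: 8.72
position: [0.5377, 0.1087, 0.0658]
force: [-0.1, -0.3, -0.4]
opening: 0.007
time_s: 8.88
position: [0.5377, 0.1088, 0.0648]
force: [-0.4, -0.9, -0.3]
opening: 0.007
time_s: 9.05
position: [0.5377, 0.1088, 0.0638]
force: [0.3, -0.4, -0.6]
opening: 0.007
```

```bash
python3 -m inch '{"dp": [[1,0,0],[0,0,0]], "yaw": [0,0]}'| grep -v rot;  python3 -m inch '{"dp": [[1,0,0],[0,0,0]], "yaw": [0,0]}'| grep -v rot;python3 -m inch '{"dp": [[1,0,0],[0,0,0]], "yaw": [0,0]}'| grep -v rot;python3 - <<'E'
from h import *
import cv2
s=bot.capture("scene");w=bot.capture("wrist")
a=cv2.resize(s["color"][145:225,225:305,::-1],None,fx=5,fy=5,interpolation=cv2.INTER_CUBIC)
b=cv2.resize(w["color"][180:300,210:350,::-1],None,fx=3,fy=400/120,interpolation=cv2.INTER_CUBIC)
cv2.imwrite("pics/b2.png",np.hstack([a,b])[:,:800])
E
```

```text
time_s: 9.22
position: [0.5376, 0.1088, 0.0627]
force: [0.3, -0.1, -1.0]
opening: 0.004
time_s: 9.38
position: [0.5378, 0.1088, 0.0618]
force: [0.6, -0.0, 0.3]
opening: 0.004
time_s: 9.55
position: [0.5377, 0.1088, 0.0608]
force: [0.6, 0.6, 0.9]
opening: 0.004
```

View pics/b2.png

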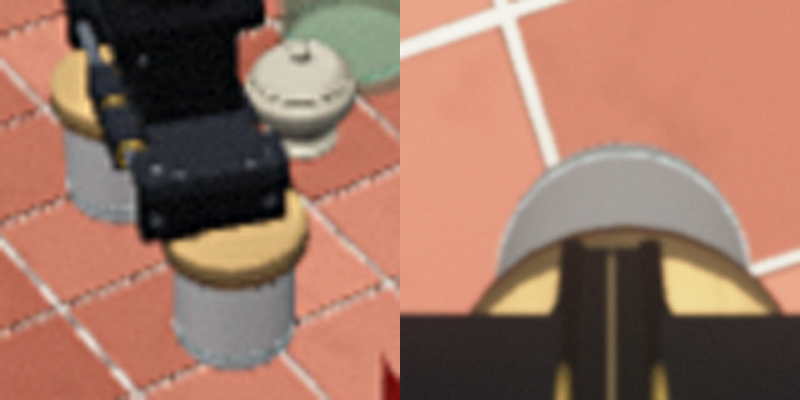

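```bash
python3 -m inch '{"dp": [[1,0,0],[0,0,0]], "yaw": [0,0]}'| grep -v rot;  python3 -m inch '{"dp": [[1,0,0],[0,0,0]], "yaw": [0,0]}'| grep -v rot;python3 - <<'E'
from h import *
import cv2
s=bot.capture("scene");w=bot.capture("wrist")
a=cv2.resize(s["color"][145:225,225:305,::-1],None,fx=5,fy=5,interpolation=cv2.INTER_CUBIC)
b=cv2.resize(w["color"][180:300,210:350,::-1],None,fx=3,fy=400/120,interpolation=cv2.INTER_CUBIC)
cv2.imwrite("pics/b3.png",np.hstack([a,b])[:,:800])
E
```

```text
time_s: 9.82
position: [0.5377, 0.1088, 0.0598]
force: [0.2, 0.6, 0.7]
opening: 0.006
time_s: 9.98
position: [0.5377, 0.1088, 0.0589]
force: [-0.1, 0.2, 1.8]
opening: 0.007
```

View pics/b3.png

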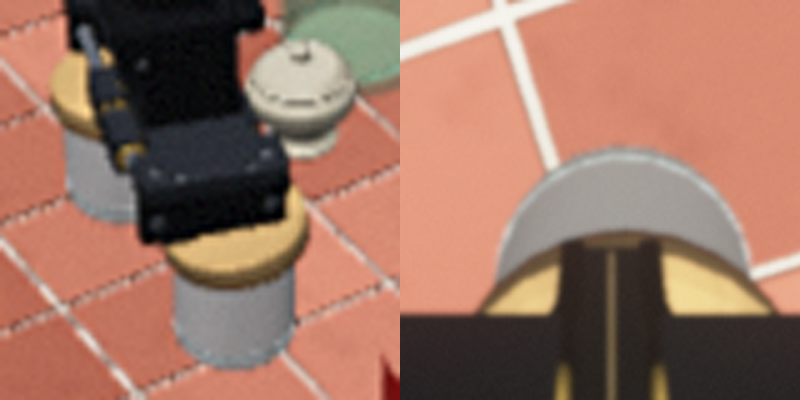

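```bash
python3 -m inch '{"dp": [[1,0,0],[0,0,0]], "yaw": [0,0]}'| grep -v rot;  python3 -m inch '{"dp": [[1,0,0],[0,0,0]], "yaw": [0,0]}'| grep -v rot;python3 -m inch '{"dp": [[0.5,0,0],[0,0,0]], "yaw": [0,0]}'| grep -v rot;python3 - <<'E'
from h import *
import cv2
s=bot.capture("scene");w=bot.capture("wrist")
a=cv2.resize(s["color"][145:225,225:305,::-1],None,fx=5,fy=5,interpolation=cv2.INTER_CUBIC)
b=cv2.resize(w["color"][180:300,210:350,::-1],None,fx=3,fy=400/120,interpolation=cv2.INTER_CUBIC)
cv2.imwrite("pics/b4.png",np.hstack([a,b])[:,:800])
E
```

```text
time_s: 10.25
position: [0.5375, 0.1088, 0.0583]
force: [-1.1, -0.1, 4.3]
opening: 0.004
time_s: 10.42
position: [0.5376, 0.1088, 0.058]
force: [-3.2, 0.0, 9.6]
opening: 0.002
time_s: 10.58
position: [0.5376, 0.1088, 0.0579]
force: [-3.1, 0.7, 11.8]
opening: 0.005
```

View pics/b4.png

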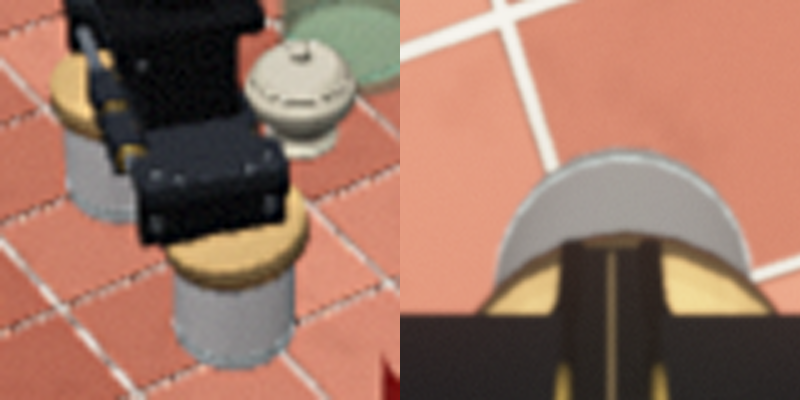

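```bash
python3 -m inch '{"dp": [[-5,0,0],[-12,0,0],[-12,0,0],[0,0,0],[0,0,0],[0,0,0]], "yaw": [0,0,0,0,0,0]}';python3 - <<'E'
from h import *
import cv2
st=bot.read_state();print(st["position"])
s=bot.capture("scene");w=bot.capture("wrist")
a=cv2.resize(s["color"][145:225,225:305,::-1],None,fx=5,fy=5,interpolation=cv2.INTER_CUBIC)
I=cv2.resize(w["color"][:,:,::-1],None,fx=4,fy=4,interpolation=cv2.INTER_CUBIC)
# candidate circles
for z,col in ((.082,(255,0,0)),(.086,(0,255,0))):
    pts=np.array([[(q+.5)*4-.5 for q in proj(w,x)] for x in circ(.5678,.0984,z,.04)]).astype(int)
    cv2.polylines(I,[pts],True,col,1)
b=I[640:1240,800:1440]
cv2.imwrite("pics/b5.png",b);cv2.imwrite("pics/b5s.png",a)
E
```

```text
time_s: 11.18
position: [0.5375, 0.1088, 0.0849]
tcp_rot: [[-0.001, 0.305, 0.952], [0.0, 0.952, -0.305], [-1.0, -0.0, -0.001]]
force: [-0.3, -0.7, -0.6]
opening: 0.003
[0.53747642 0.10875099 0.08492516]
```

View pics/b5.png

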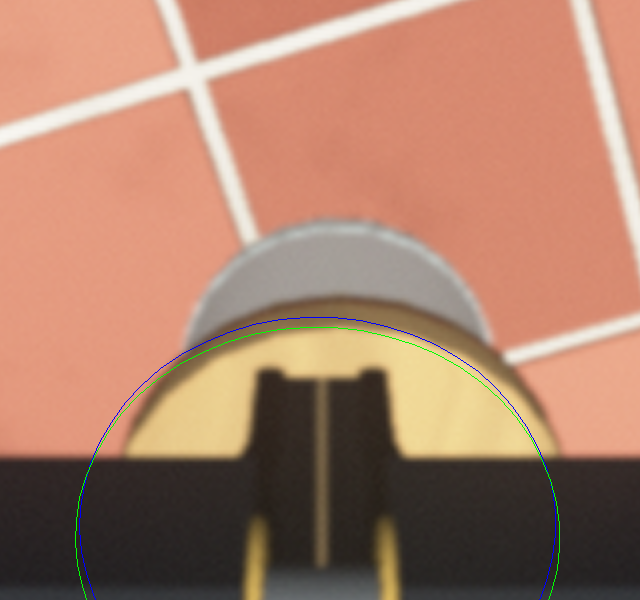

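View pics/b5s.png

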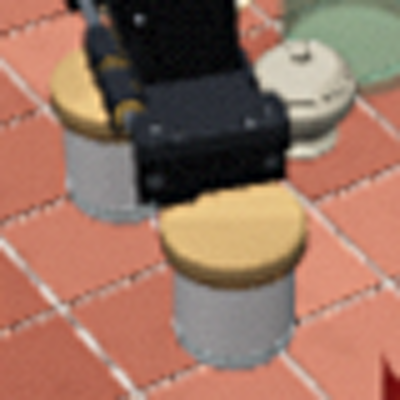

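```bash
python3 -m inch '{"dp": [[0,0.5,8],[0,0.9,16],[0,0,8],[0,0,0],[7,0,0],[7,0,0],[4,0,0],[0,0,0],[0,0,0]], "yaw": [0,0,0,0,0,0,0,0,0]}' | grep -v rot; python3 -m inch '{"dp": [[1,0,0],[1,0,0],[0,0,0]], "yaw": [0,0,0]}'| grep -v rot; python3 -m inch '{"dp": [[1,0,0],[1,0,0],[0,0,0]], "yaw": [0,0,0]}'| grep -v rot; python3 - <<'E'
from h import *
import cv2
st=bot.read_state();print(st["position"])
s=bot.capture("scene");t=bot.capture("top")
a=cv2.resize(s["color"][145:225,225:305,::-1],None,fx=5,fy=5,interpolation=cv2.INTER_CUBIC)
b=cv2.resize(t["color"][150:230,200:280,::-1],None,fx=5,fy=5,interpolation=cv2.INTER_CUBIC)
cv2.imwrite("pics/b6.png",np.hstack([a,b]))
E
```

```text
time_s: 12.03
position: [0.5677, 0.1005, 0.0667]
force: [0.2, -0.2, -0.8]
opening: 0.004
time_s: 12.28
position: [0.5687, 0.1004, 0.0655]
force: [0.9, -0.5, -1.0]
opening: 0.006
time_s: 12.53
position: [0.5686, 0.1004, 0.0633]
force: [0.5, 0.6, -0.7]
opening: 0.007
[0.56859592 0.10035695 0.06331611]
```

View pics/b6.png

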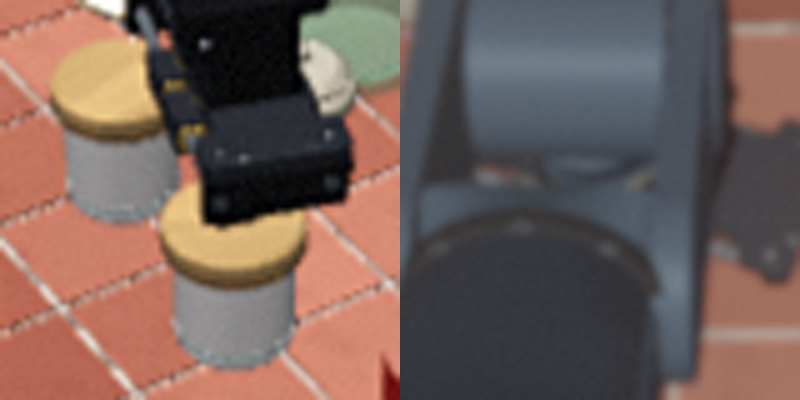

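```bash
python3 -m inch '{"dp": [[1,0,0],[1,0,0],[0,0,0]], "yaw": [0,0,0]}'| grep -v rot; python3 -m inch '{"dp": [[1,0,0],[0,0,0]], "yaw": [0,0]}'| grep -v rot; python3 -m inch '{"dp": [[1,0,0],[0,0,0]], "yaw": [0,0]}'| grep -v rot;python3 -m inch '{"dp": [[1,0,0],[0,0,0]], "yaw": [0,0]}'| grep -v rot;python3 -m inch '{"dp": [[1,0,0],[0,0,0]], "yaw": [0,0]}'| grep -v rot
```

```text
time_s: 12.88
position: [0.5688, 0.1003, 0.0616]
force: [-0.5, -0.2, 2.6]
opening: 0.002
time_s: 13.05
position: [0.5689, 0.1003, 0.0611]
force: [-0.1, 0.3, 5.1]
opening: 0.006
time_s: 13.22
position: [0.5688, 0.1004, 0.0603]
force: [-0.7, -0.3, 6.5]
opening: 0.005
time_s: 13.38
position: [0.5688, 0.1003, 0.0594]
force: [-1.8, -0.6, 6.4]
opening: 0.003
time_s: 13.55
position: [0.5688, 0.1004, 0.0584]
force: [-2.4, -0.6, 7.4]
opening: 0.007
```

```bash
python3 -m inch '{"dp": [[1,0,0],[0,0,0]], "yaw": [0,0]}'| grep -v rot; python3 -m inch '{"dp": [[1,0,0],[0,0,0]], "yaw": [0,0]}'| grep -v rot;python3 -m inch '{"dp": [[1,0,0],[0,0,0]], "yaw": [0,0]}'| grep -v rot;python3 -m inch '{"dp": [[1,0,0],[0,0,0]], "yaw": [0,0]}'| grep -v rot; python3 - <<'E'
from h import *
import cv2
s=bot.capture("scene");w=bot.capture("wrist")
a=cv2.resize(s["color"][145:225,225:305,::-1],None,fx=5,fy=5,interpolation=cv2.INTER_CUBIC)
b=cv2.resize(w["color"][130:300,210:380,::-1],(400,400),interpolation=cv2.INTER_CUBIC)
cv2.imwrite("pics/b7.png",np.hstack([a,b]))
E
```

```text
time_s: 13.72
position: [0.5689, 0.1003, 0.0574]
force: [-1.4, -0.6, 7.2]
opening: 0.004
time_s: 13.88
position: [0.5689, 0.1003, 0.0569]
force: [-3.0, -1.4, 10.2]
opening: 0.005
time_s: 14.05
position: [0.5689, 0.1003, 0.0568]
force: [-4.0, -0.3, 16.2]
opening: 0.006
time_s: 14.22
position: [0.5689, 0.1003, 0.0568]
force: [-5.5, -1.0, 21.7]
opening: 0.007
```

View pics/b7.png

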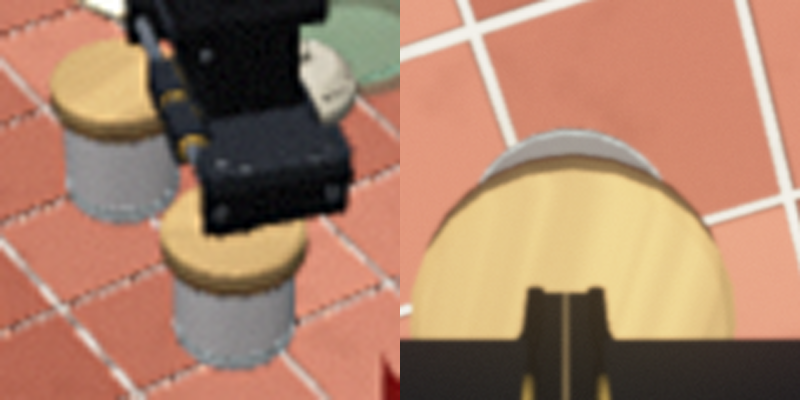

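It went down about 5 mm at 6–7 N, then hit a hard stop. I'll release straight up, back away and check.

```bash
python3 -m inch '{"dp": [[-2,0,0],[-3,0,0],[-8,0,0],[-20,0,0],[-30,0,0],[-30,0,0],[-30,0,-10],[0,0,-35],[0,0,-35],[0,0,-35],[0,0,-15],[0,0,0],[0,0,0],[0,0,0]], "yaw": [0,0,0,0,0,0,0,0,0,0,0,0,0,0]}';python3 - <<'E'
from h import *
import cv2
s=bot.capture("scene");w=bot.capture("wrist");t=bot.capture("top")
cv2.imwrite("pics/f1.png",cv2.resize(s["color"][90:370,180:460,::-1],None,fx=2.1,fy=2.1,interpolation=cv2.INTER_CUBIC));cv2.imwrite("pics/f2.png",w["color"][:,:,::-1])
cv2.imwrite("pics/f3.png",t["color"][:,:,::-1])
cv2.imwrite("pics/f4.png",cv2.resize(s["color"][145:225,225:305,::-1],None,fx=6,fy=6,interpolation=cv2.INTER_CUBIC))
E
```

```text
time_s: 15.48
position: [0.4468, 0.1399, 0.1768]
tcp_rot: [[0.003, 0.305, 0.952], [-0.0, 0.952, -0.305], [-1.0, 0.001, 0.002]]
force: [0.3, -0.3, 0.2]
opening: 0.003
```

View pics/f1.png

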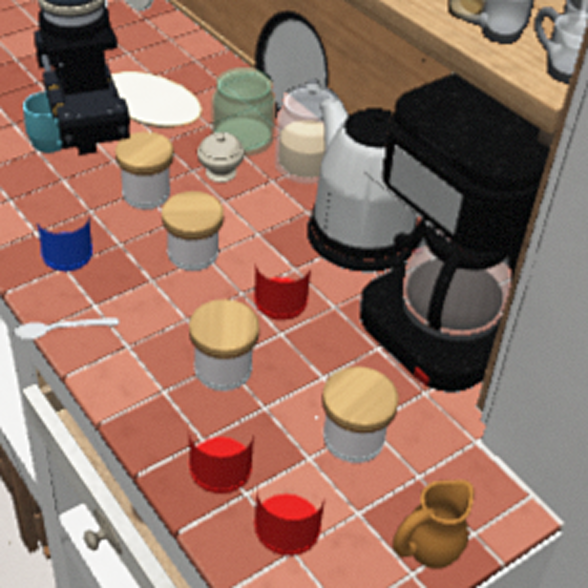

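View pics/f2.png

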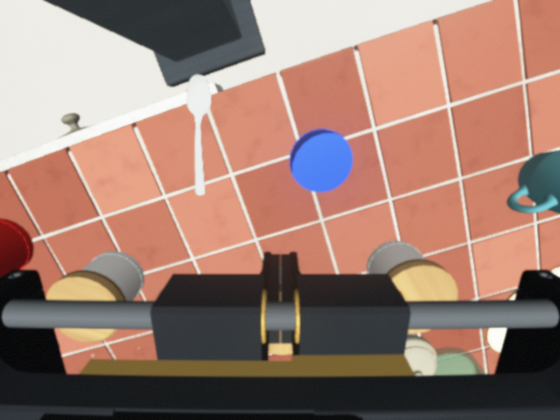

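View pics/f4.png

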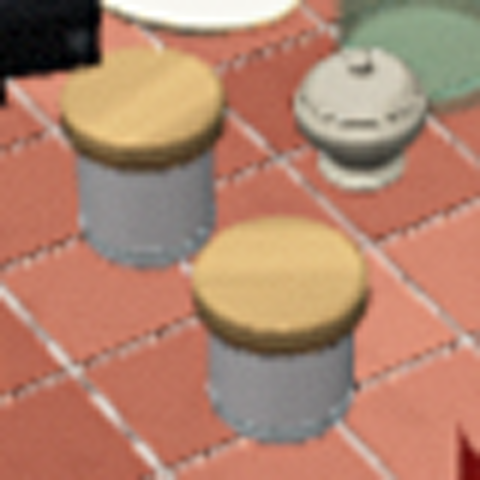

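```bash
python3 - <<'E'
from h import *
import cv2
s=bot.capture("scene");g1=cv2.cvtColor(s["color"],cv2.COLOR_RGB2GRAY).astype(np.float32);g0=cv2.cvtColor(cv2.imread("pics/scene0.png"),cv2.COLOR_BGR2GRAY).astype(np.float32)
def sh(x0,x1,y0,y1):
    M=np.eye(2,3,dtype=np.float32)
    try:return cv2.findTransformECC(g0[y0:y1,x0:x1],g1[y0:y1,x0:x1],M,cv2.MOTION_TRANSLATION,(3,100,1e-5))[1][:,2]
    except Exception as e:return "fail"
for n,b in dict(a=(234,264,153,178),b=(256,288,179,206),c=(268,304,231,264),d=(331,370,263,299),jug=(366,410,315,365),spoon=(185,240,235,255),sugar=(272,298,148,178)).items(): print(n,sh(*b))
p=np.array([.568,.099,.085]);print(np.array(proj(s,p-[0,0,.005]))-proj(s,p))
st=bot.read_state();print(st["qvel"],st["force"],st["time_s"])
E
```

```text
a [1.1577797 0.6761768]
b [-0.09607811  1.461973  ]
c [ 0.00952935 -0.00427331]
d [0.01052201 0.00091526]
jug [ 0.00492834 -0.00064518]
spoon [-0.00205636 -0.00824577]
sugar [ 0.02267431 -0.00196475]
[0.0070485 1.4228014]
[ 0.01990879 -0.13956709  0.54309895  0.01663352  0.06622417 -0.02269583] [ 0.34605426  0.11339661 -0.09299177] 15.6833
```

Lid b has dropped 1.46 px, and 5 mm predicts 1.42. Lid a's reading looks odd, possibly because the gripper is in its crop, so I'll back away further and look again.

```bash
python3 -m inch '{"dp": [[-20,0,-10],[-30,10,0],[-30,20,0],[0,30,0],[0,30,0],[0,15,0],[0,0,0],[0,0,0],[0,0,0]], "yaw": [0,0,0,0,0,0,0,0,0]}'|grep -v rot; python3 - <<'E'
from h import *
import cv2
s=bot.capture("scene");g1=cv2.cvtColor(s["color"],cv2.COLOR_RGB2GRAY).astype(np.float32);i0=cv2.imread("pics/scene0.png");g0=cv2.cvtColor(i0,cv2.COLOR_BGR2GRAY).astype(np.float32)
for n,(x0,x1,y0,y1) in dict(a=(234,264,153,178),a2=(234,264,158,190),a3=(238,262,165,180),can=(238,262,174,190),b=(256,288,179,206),mug=(190,216,132,162)).items():
    M=np.eye(2,3,dtype=np.float32); print(n,cv2.findTransformECC(g0[y0:y1,x0:x1],g1[y0:y1,x0:x1],M,cv2.MOTION_TRANSLATION,(3,100,1e-5)))
f=lambda I:cv2.resize(I[125:205,215:295],None,fx=5,fy=5,interpolation=cv2.INTER_CUBIC)
cv2.imwrite("pics/g.png",np.hstack([f(i0),f(s["color"][:,:,::-1])]))
E
```

```text
time_s: 16.43
position: [0.4666, 0.242, 0.2556]
force: [-0.6, -0.2, 0.4]
opening: 0.003
a (0.9996832422700601, array([[ 1.        ,  0.        ,  0.00412336],
       [ 0.        ,  1.        , -0.00600442]], dtype=float32))
a2 (0.9800944472996195, array([[1.        , 0.        , 0.1760814 ],
       [0.        , 1.        , 0.11334373]], dtype=float32))
a3 (0.9996801256383497, array([[1.        , 0.        , 0.01899919],
       [0.        , 1.        , 0.0135061 ]], dtype=float32))
can (0.7798385407975623, array([[ 1.      ,  0.      ,  4.266749],
       [ 0.      ,  1.      , -3.867353]], dtype=float32))
b (0.9353751938762942, array([[ 1.        ,  0.        , -0.12210888],
       [ 0.        ,  1.        ,  1.4791028 ]], dtype=float32))
mug (0.9997701653920833, array([[ 1.        ,  0.        ,  0.01756357],
       [ 0.        ,  1.        , -0.00513881]], dtype=float32))
```

View pics/g.png

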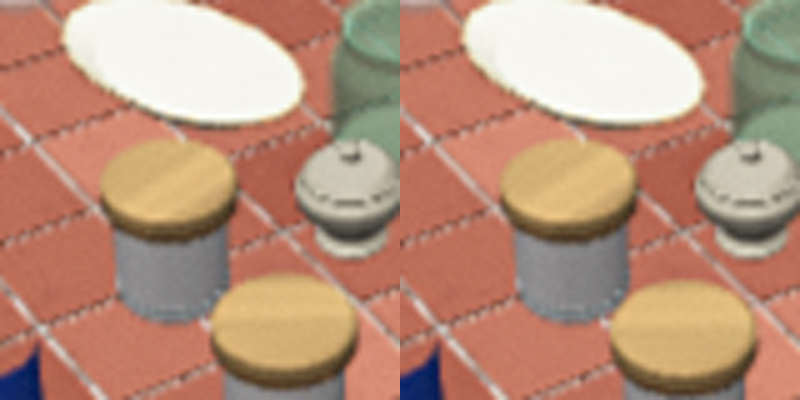

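Lid a has not moved, and the earlier reading was the gripper in its crop. Lid b is down by about 5 mm and level, and the arm is clear of everything.

```bash
python3 -c "
from rig import bot
print(bot.hand_in())"
```

```text
the job is handed in; nothing more can be done
None
```

The loose lid was **lid_b**. I pressed it home and handed the job in at about 16.5 s of the 48 s; no verdict was reported.

- **Finding it:** the edge of lid_a was rigid: about 14 N, with no give. The edge of lid_b went down about 4 mm at roughly 1 N. The pictures showed it tilt, then level itself when released. I did not press lids c and d, because lid_b had already rocked.
- **Seating it:** pressed in the middle, lid_b gave way at about 6–7 N and went down about 5 mm. It then met a hard stop, where I pushed to 22 N.
- **Last checks:** in the scene camera, lid_b sits 1.48 px lower than at the start; 5 mm predicts 1.42 px. It looks level and had moved sideways by about 0.1 px. Lids a, c and d, the mug, jug, sugar bowl and teaspoon moved less than 0.03 px. The arm ended clear at a height of 0.256 m, with only noise on the force reading.

**Checks that disagreed:**
- **Fingertip height:** with the gripper shut, the tips were about 22 mm behind the TCP, not the 11 mm ahead that was stated. I found the contact height by force and pictures instead.
- **Lid position:** the wrist camera placed the lids about 3–4 mm further along the jaw direction than the top camera, so I pressed in between.
- **Lid_a false reading:** one check showed lid_a shifted by about 1 px. The gripper was probably in the crop, because the shift was gone once the arm had moved away. Two other crops on canister_a, which overlapped the lowered lid_b, matched poorly and I ignored them.

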